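# Refit the cooker's burner cap and knob, and hold the knob pressed in

### The job

The little portable cooker has been cleaned and needs its loose parts back: first seat the black burner cap flat on its burner and let go of it, then turn the black control knob to the off position so that it matches the D-shaped valve spindle and push it fully home. Press the knob and spindle all the way in against the spring, as one does to light the burner, and finish while still holding the knob pressed in with the fingers. Lower the parts gently rather than dropping them, and leave the pan support, tumbler, mug and teaspoon where they are.

Things in the scene. Friction and masses are not known exactly. Their poses are not given: they have to be found in the camera images.
- cooker: White portable gas cooker, 230 (x) by 320 (y) by 80 mm high, stands fast. Origin: centre of its underside; x to its back, y to its left. Flat top at z = 80 mm. Left: round steel drip tray with the aluminium burner. Right back: cartridge lid. Right front: steel valve spindle in a black panel. Nothing on it is higher than 106 mm. Wall cupboards hang behind it (x > 0.59 m, z > 0.45 m).
- burner_seat (a point): Centre of the burner's flat top rim, at (-5, 62, 106) mm in the cooker's frame. The burner's crown is 48 mm across and its rim stands 24 mm above the drip tray; in it is a round bore, 30 mm across and 13 mm deep, for the cap's spigot. A 16 mm tall spark electrode stands 36 mm from its axis, to the front left, below the cap's level.
- burner_cap: Dark cast burner cap: disc 52 mm across on a round spigot 26 mm across, 8 mm long, chamfered foot. Origin: centre of the spigot's foot, on the worktop; the disc's edge spans z = 8 to 22 mm, its domed top is at 24 mm. About 0.12 kg. Seated, the spigot is in the burner's bore, the disc lies flat on the rim and the origin is 8 mm below burner_seat.
- knob: Black knob standing on its open skirt (44 mm across, z 0 to 16 mm), about 45 g. Origin: centre of the skirt's lower edge. Grip bar along x: 43 mm long, 14 mm thick, z 16 to 38 mm. White line on the bar's top and end marks the pointer end, +x. From below a D-bore on the axis, 18 mm deep, 14.4 mm across, flat on the +x side 1.7 mm off axis. Goes on within about 8 deg.
- knob_pointer (a point): Pointer end of the knob's grip bar, 21 mm from the knob's axis along its +x, 30 mm above its lower edge.
- spindle_tip (a point): Centre of the top of the steel valve spindle; (-40, -108, 106) mm in the cooker's frame when not pressed; same axes as the cooker. 13 mm across, 26 mm out of the top, 2 mm end chamfer; one flat, 1 mm from the axis, faces the cooker's back (+x). It does not turn, only moves down. Knob home: its lower edge 18 mm below this point, its pointer to the cooker's back (+x).
- spindle (a joint): How far the spindle is pressed in, m: 0 released, 0.006 fully in. Its return spring pushes back with 4 N at the start and 10 N fully in.
- off_mark (a point): White dot printed on the black panel on the cooker's top, 31 mm behind the spindle's axis, the off mark: the knob's pointer points to it when the knob is on.
- pan_support: Black wire pan support, 171 mm square, 21 mm high, lying on the worktop at the back right. Leave alone. Origin: centre of its underside.
- tumbler_1: Clear glass tumbler, 76 mm across, 78 mm high, behind the cooker on the left. Leave alone. Origin: centre of its underside.
- mug_1: Green and white mug, 94 mm high, at the back left. Leave alone. Origin: centre of its underside.
- teaspoon_1: Steel teaspoon, 130 mm long, 11 mm high, lying in front of the mug. Leave alone. Origin: centre of its underside.

How it is judged:
On the way, in this order (a step that is already met when the one before it is completed fails the run):
1. the burner cap is seated flat on the burner and let go (horizontal distance between burner_cap and burner_seat below 0.004 m and z of burner_cap in the frame of burner_seat below -0.006 m and angle between burner_cap's own z axis and vertical below 0.06 rad and contact force between the fingers and burner_cap below 0.05 N), for 0.2 s.
2. the knob is fully home on the spindle, its pointer at the off mark (horizontal distance between knob and spindle_tip below 0.003 m and z of knob in the frame of spindle_tip below -0.0155 m and x of knob_pointer in the frame of spindle_tip above 0.017 m and angle between knob's own z axis and vertical below 0.1 rad and y of knob_pointer in the frame of spindle_tip between -0.0065 and 0.0065 m), for 0.1 s.
At the end, for the whole second after the job is handed in: The fingers hold the knob (over 2 N) with the spindle pressed in at least 4.5 of 6 mm; knob within 3 mm of the spindle axis, 2.5 mm of home, 0.1 rad of upright, pointer within 6.5 mm sideways of the off line; cap flat (0.06 rad), within 4 mm of the burner axis and 2 mm of fully down (all of step 2 and horizontal distance between burner_cap and burner_seat below 0.004 m and z of burner_cap in the frame of burner_seat below -0.006 m and angle between burner_cap's own z axis and vertical below 0.06 rad and value of joint spindle above 0.0045 m and contact force between the fingers and knob above 2 N); the arm keeps its last pose, push and grip.
It fails at once if the pan support, tumbler, mug or teaspoon is moved more than 15 mm (distance of any of pan_support, tumbler_1, mug_1, teaspoon_1 from where it was at the start of the episode above 0.015 m).
It fails at once if the burner cap is dropped (linear speed of burner_cap above 0.45 m/s and contact force between the fingers and burner_cap below 0.01 N).
It fails at once if the knob is dropped (linear speed of knob above 0.45 m/s and contact force between the fingers and knob below 0.01 N).
It also fails if it takes over 64 s, if anything falls off the work surface, if the arm or the gripper's body presses on something with over 40 N, if the wrist force passes 120 N, or if a joint passes its speed limit or range.

### The arm

A 7-joint arm with a two-finger parallel gripper is mounted at the origin on a cart in front of the work surface, level with it; the furniture and walls round the work are solid. World frame = base frame: x ahead of the robot, y to its left, z up, the work surface at z = 0. Lengths are in m, angles in rad, forces in N, time in s.
With the tool pointing down it reaches from about 0.425 to 1.025 m from the base axis. Payload 9.4 kg.
Tool frame: the origin (TCP) lies midway between the tips of the shut fingers; the grasp point (between the pads) lies 19 mm behind it (bot.tcp_to_grasp is the distance from the TCP to the grasp point, in m); z points along the fingers, y is the direction in which the jaws open and shut (so a half turn about z gives the same grasp; the last joint's range is limited). The gripper opens to 93 mm and grips with 3 to 60 N. Pads are 15 mm wide; open, the fingers measure 128 mm over their backs; the gripper's body (75 mm by 188 mm) begins 65 mm behind the grasp point.
Start: joints at [1.156, 0.599, -0.003, 1.599, 0.002, 0.943, -0.08], TCP at [0.24, -0.684, 0.219] pointing down, gripper open.
Joint ranges: [-2.57, 2.57], [-0.35, 1.97], [-1.29, 1.29], [0.11, 2.56], [-1.05, 4.19], [0.11, 1.86], [-2.63, 2.63]. Speed limits (rad/s): [2.22, 2.22, 3.01, 3.01, 3.14, 3.14, 3.14].

### API

Orientations are given as a unit quaternion [x, y, z, w].
In Python, from bench import bot gives the robot as it stands.
- The arm moves only by the shell command python3 -m inch 'ROWS' [FORCE]. ROWS is JSON, a list that holds one entry, the list of rows, each a list of 5 numbers: the shift along the tool's x, y, z in mm, then the turn about the tool's z in rad, then the closure, from -1 (fully open) to 1 (shut). In form: [[[tx, ty, tz, turn, claw], ...]]. A call has 1 to 12 rows; each row is the pose to reach, as a shift and turn from the pose measured when the call began, along the tool's axes at that moment; what a row does not reach only later rows make up. A row lasts 1/10 s, in which the tool goes at most 50 mm and 8.59 degrees, less where a joint would pass 70% of its speed; a pose out of reach is approached as far as the arm can. A call with a gripper value outside its range is refused whole. The fingers move at their own pace and stop on an object; FORCE is the grip in N (left out, the last holds). Time passes only in rows, so rows that repeat a pose let the fingers close. It gives the time, the measured TCP pose, the force and the opening at its end, in the units of the state.
- bot.read_state(): the state, without advancing time (a new reading comes with each control period).
- bot.capture(name): name is "scene" or "top" or "wrist"; returns a dict with "img" (400x640x3 uint8, blue, green, red), "z_map" (400x640 float32, m along the optical axis (not along the pixel's ray), 0 where there is no reading), "intrinsics" (3x3 intrinsics, pixels), "distortion" ([k1, k2, p1, p2, k3] as OpenCV has them; the pictures are not rectified), "origin" and "orientation" of the camera in the world. Camera axes: x right, y down, z forward; pixel columns grow to the right and rows downward; lengths in m; the calibration is good to about 2 mm. A picture is of the moment at which its call begins.
- bot.hand_in(): hands the job in, once; it reports no verdict.
Trained networks look in a picture, given as the dict that the camera call returned (one of the last four; its "shot" number tells which), for a name from the list of things; names that differ only in an ending like _2 or _b are one class to them, and where a whole thing is asked for, a point or a joint stands for the part that bears it (a point fixed in the world has none). Each returns a list of dicts, best first, with "confidence" (0 to 1); they miss things now and then, are a little off and sometimes report something else, mostly with a low value. They report only what shows in the picture. A call takes as long as a camera call.
- bot.recognise(query, picture): "extent" ([left, top, right, bottom] in pixels, round what is visible of it).
- bot.cut_out(query, picture): "pixels" (400x640 bool, what is visible of it) and "extent" ([left, top, right, bottom] in pixels, round what is visible of it).
- bot.mark_of(query, picture): "xy" ([column, row] in pixels: a listed point, or the origin of a listed thing).
The state is a dict: "time_s": time; "q": joint angles; "qd": joint speeds; "joint_torque": joint torques, N m; "eef_pos": TCP position; "orientation": TCP orientation; "ft_force": force on the tool from outside, world axes, zero at the start; "torque": the same for the moment, N m; "width": finger opening in m.
Only numpy, scipy, OpenCV 4.12 (cv2) and the standard library are available. Lean on these libraries where they do the work, as an engineer would, in place of code of your own. Each camera call takes 0.05 s, during which the arm holds its last target. There are 200 camera calls.

## Working session

There is one attempt and no reset: what is moved stays moved. The work goes in short steps, Python scripts to look and compute and a shell command to move; the robot and the scene stay as the last step left them, time stands still between calls to the robot, and variables do not carry over. Pictures are saved under pics/ and viewed, about 8 in all and at most 12, crops included, and the job is handed in when it is done.

```bash
mkdir -p pics; ls; cat > h.py <<'E'
import numpy as np, cv2
from bench import bot
from scipy.spatial.transform import Rotation as R
def ray(c,xy):
    u=cv2.undistortPoints(np.array([[xy]],float),np.array(c["intrinsics"],float),np.array(c["distortion"],float))[0,0]
    return R.from_quat(c["orientation"]).apply([u[0],u[1],1.])   # scaled: z-depth multiplies
def at_z(c,xy,z):
    d=ray(c,xy);o=np.array(c["origin"]);return o+d*(z-o[2])/d[2]
def proj(c,p):
    r=R.from_quat(c["orientation"]).inv();q=r.apply(np.array(p)-c["origin"])
    return cv2.projectPoints(q.reshape(1,1,3),np.zeros(3),np.zeros(3),np.array(c["intrinsics"],float),np.array(c["distortion"],float))[0].ravel()
def pts(c,m):
    v,u=np.nonzero(m&(c["z_map"]>0));uv=np.stack([u,v],1).astype(float)
    n=cv2.undistortPoints(uv[:,None],np.array(c["intrinsics"],float),np.array(c["distortion"],float))[:,0]
    z=c["z_map"][v,u][:,None]
    return R.from_quat(c["orientation"]).apply(np.hstack([n*z,z]))+c["origin"]
def totool(p):  # world displacement of TCP to p, in tool axes, mm
    s=bot.read_state();return R.from_quat(s["orientation"]).inv().apply(np.array(p)-s["eef_pos"])*1000
E
python3 - <<'E'
from h import *
np.set_printoptions(precision=4,suppress=True)
s=bot.read_state();print(s["eef_pos"],R.from_quat(s["orientation"]).as_matrix(),s["width"],s["time_s"])
ims=[]
for n in ("scene","top"):
    c=bot.capture(n);im=c["img"].copy();print(n,c["origin"])
    for q in ("burner_cap","knob","cooker","knob_pointer","spindle_tip","burner_seat","off_mark"):
        for m in bot.mark_of(q,c)[:2]:
            xy=m["xy"];d=c["z_map"][int(xy[1]),int(xy[0])] if 0<=xy[0]<640 and 0<=xy[1]<400 else 0
            z={"burner_cap":0,"knob":0,"cooker":0,"knob_pointer":.03,"spindle_tip":.106,"burner_seat":.106,"off_mark":.08}[q]
            print(q,xy,round(m["confidence"],2),at_z(c,xy,z),"depth:",np.array(c["origin"])+ray(c,xy)*d)
            cv2.circle(im,(int(xy[0]),int(xy[1])),3,(0,0,255),1)
    cv2.imwrite(f"pics/{n}0.png",im)
E
```

```text
pics
[ 0.2401 -0.6836  0.2178] [[ 0.9435  0.3315 -0.0006]
 [ 0.3315 -0.9435  0.0014]
 [-0.0002 -0.0015 -1.    ]] 0.09270126499293982 0.0
scene [-0.2337 -0.4855  0.5498]
burner_cap [197.6, 224.0] 0.57 [ 0.415   0.3672 -0.    ] depth: [0.404  0.3527 0.0093]
burner_cap [452.5, 304.4] 0.43 [ 0.4666 -0.394   0.    ] depth: [ 0.421  -0.4     0.0359]
knob [441.8, 314.8] 0.93 [ 0.4208 -0.3833  0.    ] depth: [ 0.4036 -0.386   0.0144]
cooker [200.1, 220.5] 0.71 [0.435  0.3786 0.    ] depth: [0.4111 0.3477 0.0197]
cooker [313.5, 243.7] 0.7 [0.5129 0.0035 0.    ] depth: [ 0.4094 -0.0642  0.0762]
knob_pointer [451.9, 307.3] 0.87 [ 0.4187 -0.4003  0.03  ] depth: [ 0.4224 -0.3998  0.027 ]
spindle_tip [344.4, 228.2] 0.45 [ 0.4705 -0.1149  0.106 ] depth: [ 0.474  -0.1131  0.1038]
burner_seat [292.7, 205.7] 0.62 [0.5041 0.0662 0.106 ] depth: [0.5119 0.0721 0.1013]
off_mark [348.9, 228.5] 0.85 [ 0.5167 -0.1038  0.08  ] depth: [ 0.5183 -0.103   0.079 ]
off_mark [240.0, 198.1] 0.68 [0.503  0.2641 0.08  ] depth: [0.6235 0.3867 0.0032]
top [0.2924 0.0068 1.3744]
burner_cap [216.8, 160.4] 0.65 [0.6674 0.2952 0.    ] depth: [0.6658 0.294  0.0059]
burner_cap [192.4, 242.0] 0.61 [0.4197 0.3568 0.    ] depth: [0.4175 0.3506 0.0242]
knob [446.8, 244.7] 0.72 [ 0.4148 -0.3911  0.    ] depth: [ 0.4113 -0.3796  0.0396]
cooker [319.6, 209.7] 0.66 [ 0.5176 -0.0164  0.    ] depth: [ 0.5045 -0.0151  0.0799]
cooker [444.8, 245.2] 0.63 [ 0.4134 -0.3851  0.    ] depth: [ 0.4103 -0.3753  0.0343]
knob_pointer [454.2, 239.1] 0.65 [ 0.4284 -0.4047  0.03  ] depth: [ 0.428  -0.4035  0.0341]
burner_seat [293.8, 209.4] 0.61 [0.5007 0.0561 0.106 ] depth: [0.5038 0.0568 0.0874]
off_mark [355.7, 207.9] 0.76 [ 0.51   -0.1162  0.08  ] depth: [ 0.5096 -0.1159  0.0828]
```

View pics/scene0.png

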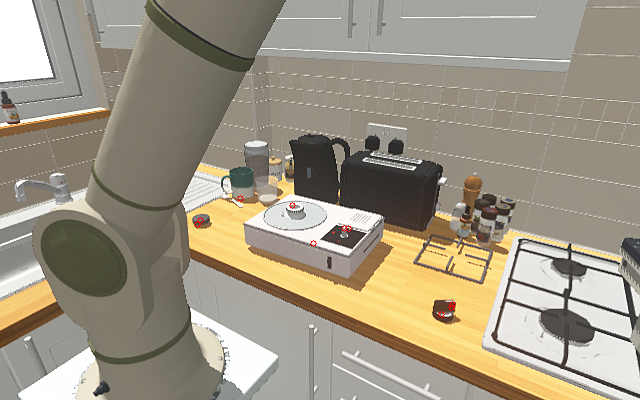

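View pics/top0.png

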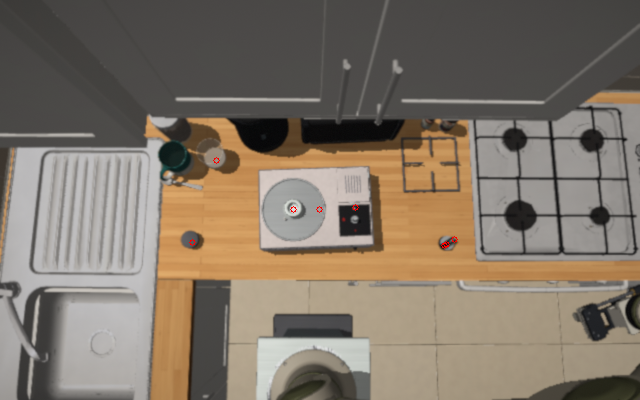

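The pictures show the cap at top (192,242) and scene (200,222), and the knob at top (447,244) with its pointer to the back right. The cooker is nearly square to the world axes. I'll pass over the knob first and look at it with the wrist camera on the way.

```bash
python3 -m inch '[[[290,-200,-30,0,-1],[290,-200,-30,0,-1],[290,-200,-30,0,-1],[290,-200,-30,0,-1],[290,-200,-30,0,-1],[290,-200,-30,0,-1],[290,-200,-30,0,-1],[290,-200,-30,0,-1],[290,-200,-30,0,-1],[290,-200,-30,0,-1]]]' 
cat > look.py <<'E'
import sys
from h import *
np.set_printoptions(precision=4,suppress=True)
Z={"burner_cap":0,"knob":0,"knob_pointer":.03,"spindle_tip":.106,"burner_seat":.106,"off_mark":.08}
c=bot.capture("wrist");im=c["img"].copy();print("cam",c["origin"],R.from_quat(c["orientation"]).as_matrix()[:,2])
for q in sys.argv[2:]:
    for m in bot.mark_of(q,c)[:2]:
        xy=m["xy"];print(q,xy,round(m["confidence"],2),at_z(c,xy,Z[q]));cv2.circle(im,(int(xy[0]),int(xy[1])),3,(0,0,255),1)
    if q in("knob","burner_cap"):
        for m in bot.cut_out(q,c)[:1]:
            P=pts(c,m["pixels"]);zt=np.percentile(P[:,2],90)
            lo=(.025 if q=="knob" else .012);T=P[P[:,2]>lo]
            if len(T)<30: continue
            h=cv2.minAreaRect((T[:,:2]*1000).astype(np.float32))
            print(" cut",round(m["confidence"],2),"ztop",zt,"n",len(T),"rect mm",h,"median",np.median(T,0))
cv2.imwrite("pics/"+sys.argv[1]+".png",im);s=bot.read_state();print(s["time_s"],s["eef_pos"],R.from_quat(s["orientation"]).as_matrix()[:,0])
E
python3 look.py w1 knob knob_pointer
```

```text
time_s: 1.8
eef_pos: [0.4467, -0.4003, 0.2486]
orientation: [0.986, 0.168, -0.0, 0.0]
ft_force: [-0.6, -0.4, 0.5]
width: 0.0929
cam [ 0.5155 -0.3766  0.4157] [-0.2477 -0.0882 -0.9648]
knob [294.5, 182.3] 0.67 [ 0.4175 -0.387   0.    ]
 cut 0.61 ztop 0.03927327934434736 n 505 rect mm ((421.7083740234375, -387.6202392578125), (14.153874397277832, 43.48690414428711), 33.44664001464844) median [ 0.4233 -0.3875  0.0384]
knob_pointer [313.4, 182.4] 0.77 [ 0.4317 -0.407   0.03  ]
2.0 [ 0.4465 -0.4005  0.2484] [ 0.9443  0.3291 -0.0006]
```

```bash
python3 -m inch '[[[180,-340,-30,0,-1],[180,-340,-30,0,-1],[180,-340,-30,0,-1],[180,-340,-30,0,-1],[180,-340,-30,0,-1],[180,-340,-30,0,-1],[180,-340,-30,0,-1],[180,-340,-30,0,-1],[180,-340,-30,0,-1],[180,-340,-30,0,-1],[180,-340,-30,0,-1]]]' 
python3 look.py w2 spindle_tip burner_seat off_mark
```

```text
time_s: 3.1
eef_pos: [0.5044, -0.022, 0.2781]
orientation: [0.986, 0.166, -0.001, 0.0]
ft_force: [-0.1, 0.2, -0.7]
width: 0.093
cam [0.5733 0.0015 0.4452] [-0.2485 -0.0874 -0.9647]
spindle_tip [382.2, 223.4] 0.63 [ 0.4811 -0.1084  0.106 ]
burner_seat [233.4, 145.8] 0.76 [0.5087 0.0626 0.106 ]
off_mark [390.6, 192.2] 0.88 [ 0.5112 -0.1118  0.08  ]
3.3 [ 0.5045 -0.0215  0.2782] [ 0.945   0.327  -0.0008]
```

View pics/w2.png

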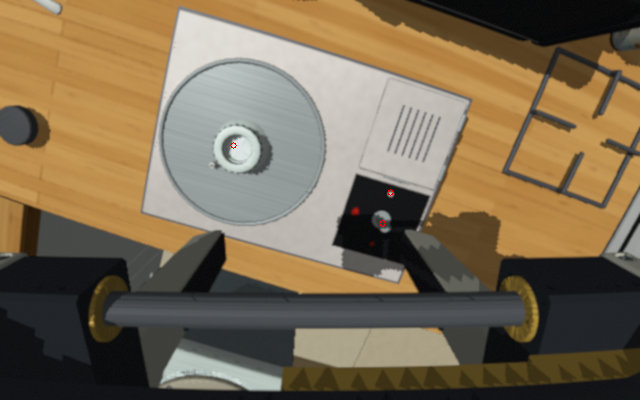

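The wrist view shows the burner ring centred near (238,148), the spindle at (382,223), the off dot at (390,193) and the cap at (17,125). Next I'll move above the cap and measure the cooker's yaw from depth on the way.

```bash
python3 - <<'E'
from h import *
for n in("wrist","top"):
    c=bot.capture(n)
    m=bot.cut_out("cooker",c)[0];P=pts(c,m["pixels"]);T=P[abs(P[:,2]-.08)<.006]
    print(n,m["confidence"],len(T),cv2.minAreaRect((T[:,:2]*1000).astype(np.float32)))
    # burner rim from depth
    P=pts(c,np.ones((400,640),bool));d=np.hypot(P[:,0]-.506,P[:,1]-.061)
    T=P[(d<.04)&(P[:,2]>.100)&(P[:,2]<.115)];print("rim",len(T),np.median(T[:,2]),cv2.minEnclosingCircle((T[:,:2]*1000).astype(np.float32)))
    d=np.hypot(P[:,0]-.478,P[:,1]+.11);T=P[(d<.02)&(P[:,2]>.1)&(P[:,2]<.115)];print("spin",len(T),T.mean(0),np.ptp(T,axis=0))
E
python3 -m inch '[[[73,-363,28,0,-1],[73,-363,28,0,-1],[73,-363,28,0,-1],[73,-363,28,0,-1],[73,-363,28,0,-1],[73,-363,28,0,-1],[73,-363,28,0,-1],[73,-363,28,0,-1],[73,-363,28,0,-1],[73,-363,28,0,-1],[73,-363,28,0,-1]]]' 
python3 look.py w3 burner_cap
```

```text
wrist 0.75 51902 ((514.0855102539062, -2.7173919677734375), (228.1387176513672, 317.7903137207031), 2.4132087230682373)
rim 1181 0.10663039264466917 ((507.02288818359375, 58.76686096191406), 24.904613494873047)
spin 83 [ 0.47739529 -0.11164145  0.10572781] [0.00725052 0.01303178 0.00846334]
top 0.83 2843 ((513.5924682617188, -2.4067230224609375), (227.11155700683594, 317.4748229980469), 2.3640613555908203)
rim 28 0.10427678521784334 ((497.8470458984375, 65.1234130859375), 21.616100311279297)
time_s: 4.6
eef_pos: [0.4548, 0.3446, 0.2502]
orientation: [0.986, 0.166, -0.0, 0.001]
ft_force: [-0.3, -0.0, 0.1]
width: 0.0932
cam [0.5237 0.3681 0.4173] [-0.248  -0.0877 -0.9648]
burner_cap [291.3, 184.0] 0.77 [0.4219 0.361  0.    ]
 cut 0.72 ztop 0.024958321252167914 n 1444 rect mm ((427.76953125, 360.374755859375), (50.0724983215332, 50.707847595214844), 50.24751663208008) median [0.4289 0.3602 0.0237]
4.75 [0.4549 0.3448 0.2505] [ 0.9452  0.3265 -0.0003]<stdin>:9: RuntimeWarning: Mean of empty slice.
  ret = um.true_divide(
Traceback (most recent call last):
ValueError: zero-size array to reduction operation maximum which has no identity
```

View pics/w3.png

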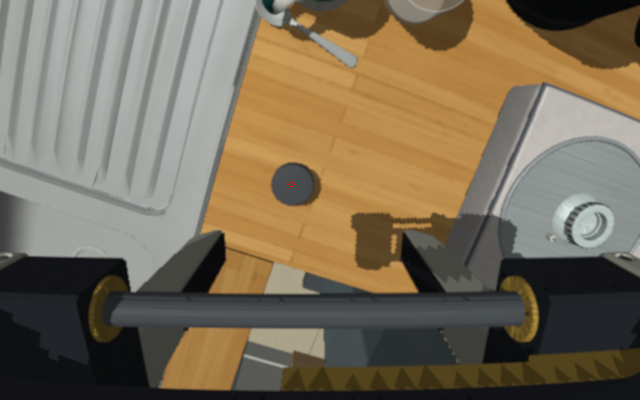

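The cap sits at (293,184), near the sink edge on its left. I'll turn the jaws about 50° and pre-close them to 70 mm, which keeps clear of the sink and later of the spark electrode.

```bash
python3 -m inch '[[[-21,-24,50,0.86,-0.5],[-21,-24,100,0.86,-0.5],[-21,-24,120,0.86,-0.5],[-21,-24,120,0.86,-0.5],[-21,-24,120,0.86,-0.5],[-21,-24,120,0.86,-0.5],[-21,-24,120,0.86,-0.5],[-21,-24,120,0.86,-0.5]]]' 20
python3 look.py w4 burner_cap
python3 -c "
from h import *
print(totool([.4275,.3605,.004]))"
```

```text
time_s: 5.55
eef_pos: [0.4271, 0.3606, 0.1306]
orientation: [0.966, -0.259, 0.0, 0.0]
ft_force: [0.7, -0.9, -0.3]
width: 0.0698
cam [0.4901 0.3238 0.2977] [-0.2266  0.1301 -0.9653]
burner_cap [313.5, 189.3] 0.67 [0.4252 0.3606 0.    ]
 cut 0.56 ztop 0.024833439772025158 n 2953 rect mm ((426.5418395996094, 359.61346435546875), (51.3738899230957, 51.00274658203125), 69.266357421875) median [0.4279 0.3587 0.0238]
5.7 [0.4274 0.3603 0.1307] [ 0.8648 -0.5021 -0.0003]
[ 5.49307326e-02 -2.27351768e-01  1.26677484e+02]
```

View pics/w4.png

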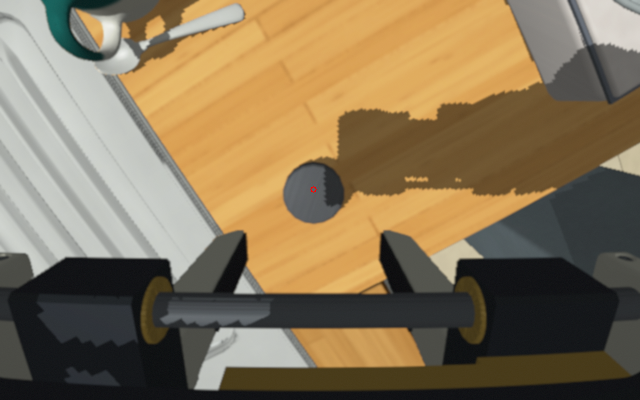

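Cap at (313,190), centred between the fingers and clear of the sink edge. Descending and gripping.

```bash
python3 -m inch '[[[0,0,40,0,-0.5],[0,0,80,0,-0.5],[0,0,105,0,-0.5],[0,0,118,0,-0.5],[0,0,126,0,-0.5],[0,0,126,0,-0.5],[0,0,126,0,1],[0,0,126,0,1],[0,0,126,0,1],[0,0,126,0,1],[0,0,126,0,1],[0,0,126,0,1]]]' 20
```

```text
time_s: 6.9
eef_pos: [0.4276, 0.3608, 0.0056]
orientation: [0.966, -0.26, 0.0, -0.001]
ft_force: [-1.0, -0.6, 7.0]
width: 0.0516
```

```bash
python3 -m inch '[[[0,0,-15,0,1],[0,0,-50,0,1],[0,0,-100,0,1],[0,0,-150,0,1],[220,221,-165,0,1],[220,221,-165,0,1],[220,221,-165,0,1],[220,221,-165,0,1],[220,221,-165,0,1],[220,221,-165,0,1],[220,221,-165,0,1],[220,221,-165,0,1]]]' 
python3 -m inch '[[[0,0,0,0,1]]]'
python3 look.py w5 burner_cap burner_seat
python3 - <<'E'
from h import *
c=bot.capture("wrist");P=pts(c,np.ones((400,640),bool));s=bot.read_state()
T=P[(np.hypot(P[:,0]-s["eef_pos"][0],P[:,1]-s["eef_pos"][1])<.03)&(P[:,2]>.16)]
print("held",np.percentile(T[:,2],[5,50,95]),cv2.minEnclosingCircle((T[:,:2]*1000).astype(np.float32)))
T=P[(np.hypot(P[:,0]-.5065,P[:,1]-.059)<.04)&(P[:,2]>.1)&(P[:,2]<.115)];print("rim",len(T),cv2.minEnclosingCircle((T[:,:2]*1000).astype(np.float32)) if len(T) else 0)
E
```

```text
time_s: 8.1
eef_pos: [0.5072, 0.0566, 0.1708]
orientation: [0.965, -0.262, 0.001, -0.001]
ft_force: [0.0, 0.1, -0.9]
width: 0.0515
time_s: 8.2
eef_pos: [0.5069, 0.0579, 0.1708]
orientation: [0.965, -0.262, 0.0, -0.001]
ft_force: [-0.3, 0.8, -1.2]
width: 0.0516
cam [0.5695 0.0203 0.3379] [-0.225   0.1339 -0.9651]
burner_cap [310.8, 244.0] 0.78 [0.4458 0.0962 0.    ]
 cut 0.63 ztop 0.18986625673974317 n 7987 rect mm ((484.614501953125, 71.12728881835938), (77.31621551513672, 115.82050323486328), 65.88276672363281) median [0.5107 0.0542 0.1889]
burner_seat [309.4, 210.1] 0.64 [0.5076 0.06   0.106 ]
8.4 [0.5069 0.0583 0.1707] [ 0.8639 -0.5037  0.0003]
held [0.18710601 0.24775111 0.28988785] ((507.778076171875, 57.6208381652832), 29.69763946533203)
rim 1210 ((507.09552001953125, 57.987125396728516), 24.496885299682617)
```

View pics/w5.png

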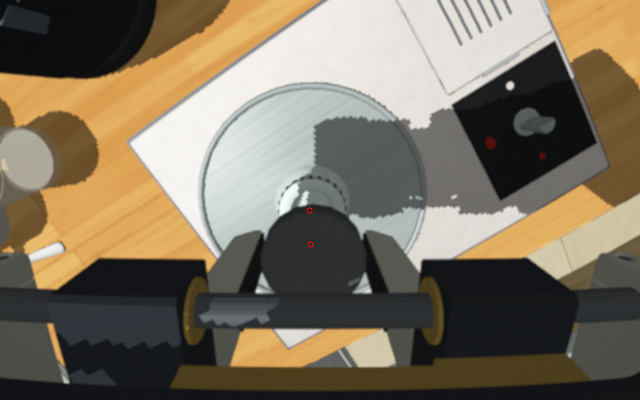

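The held cap's disc is at (313,255) between the fingers, with the crown behind it at (312,200). I'll fit both circles with known radii to check the alignment.

```bash
cat > fit.py <<'E'
from h import *
from scipy.optimize import least_squares
def fit(P,r):
    # outermost points in angular bins -> circle of known radius
    c0=P[:,:2].mean(0)
    a=np.arctan2(*(P[:,:2]-c0).T[::-1]);b=np.floor(a/np.radians(6));d=np.hypot(*(P[:,:2]-c0).T)
    E=np.array([P[b==k][np.argmax(d[b==k]),:2] for k in np.unique(b)])
    f=lambda x:np.hypot(*(E-x[:2]).T)-x[2]
    s=least_squares(f,[*c0,r],loss="soft_l1",f_scale=.0007);return s.x*1000,np.sqrt(np.mean(s.fun**2))*1000
if __name__=="__main__":
    c=bot.capture("wrist");s=bot.read_state();e=s["eef_pos"]
    P=pts(c,np.ones((400,640),bool));d=np.hypot(P[:,0]-e[0],P[:,1]-e[1])
    dark=c["img"].max(2)<90
    Q=pts(c,dark);d=np.hypot(Q[:,0]-e[0],Q[:,1]-e[1])
    T=Q[(d<.03)&(Q[:,2]>e[2]+.008)&(Q[:,2]<e[2]+.023)];print("cap",len(T),np.median(T[:,2]),fit(T,.026))
    T=P[(np.hypot(P[:,0]-.507,P[:,1]-.0585)<.03)&(P[:,2]>.102)&(P[:,2]<.11)];print("rim",len(T),fit(T,.024))
    print("tcp",e)
E
python3 fit.py
```

```text
cap 8010 0.1888306902916187 (array([507.22807082,  57.31435708,  24.95036491]), np.float64(2.6644601578750033))
rim 1170 (array([506.81964321,  58.25815107,  23.75434949]), np.float64(1.0588966030081173))
tcp [0.5069978  0.05788691 0.17067053]
```

```bash
python3 -m inch '[[[0,-0.6,20,0,1],[0,-0.6,40,0,1],[0,-0.6,52,0,1],[0,-0.6,56,0,1],[0,-0.6,59,0,1],[0,-0.6,61,0,1],[0,-0.6,63,0,1],[0,-0.6,65,0,1],[0,-0.6,67,0,1],[0,-0.6,67,0,1]]]' 
```

```text
time_s: 9.5
eef_pos: [0.5075, 0.0585, 0.1037]
orientation: [0.965, -0.261, 0.001, -0.001]
ft_force: [0.8, -1.7, -1.3]
width: 0.0511
```

The tool reached seated height with no resistance, so the spigot is in the bore. Lowering 1 mm more, releasing, then rising.

```bash
python3 -m inch '[[[0,0,1,0,1],[0,0,1,0,1],[0,0,1,0,-0.3],[0,0,1,0,-0.5],[0,0,1,0,-0.5],[0,0,1,0,-0.5],[0,0,-20,0,-0.5],[0,0,-60,0,-0.5],[0,0,-100,0,-0.5],[-40,0,-120,0,-0.5],[-40,0,-120,0,-0.5]]]' 
python3 - <<'E'
from h import *
from fit import fit
c=bot.capture("wrist");cv2.imwrite("pics/w6.png",c["img"])
Q=pts(c,c["img"].max(2)<90);T=Q[(np.hypot(Q[:,0]-.507,Q[:,1]-.0585)<.032)&(Q[:,2]>.108)&(Q[:,2]<.14)]
print(len(T),np.percentile(T[:,2],[5,50,95]),fit(T,.026))
A=np.c_[T[:,:2],np.ones(len(T))];print("slope",np.linalg.lstsq(A,T[:,2],rcond=None)[0][:2])
E
```

```text
time_s: 10.6
eef_pos: [0.4705, 0.0804, 0.2257]
orientation: [0.966, -0.26, 0.001, -0.002]
ft_force: [1.2, 0.3, -0.3]
width: 0.0702
1032 [0.12027494 0.12172483 0.12301957] (array([507.0419242 ,  58.59339003,  24.72023534]), np.float64(8.142464642635877))
slope [-0.00052472  0.02110686]
```

View pics/w6.png

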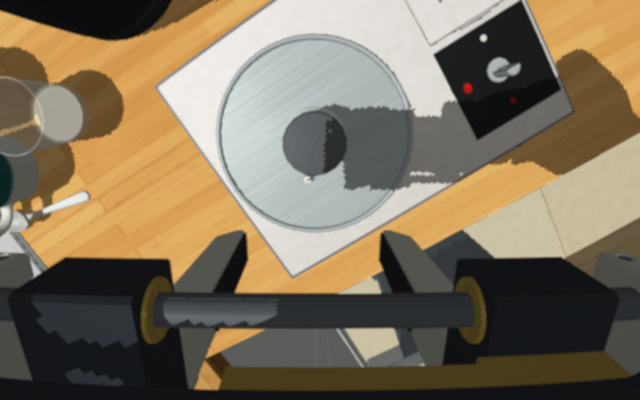

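The cap lies flat on the burner at (314,142), with its top at z ≈ 0.122 as expected. On to the knob.

```bash
python3 -m inch '[[[194,429,0,0.46,-0.5],[194,429,0,0.46,-0.5],[194,429,0,0.46,-0.5],[194,429,0,0.46,-0.5],[194,429,0,0.46,-0.5],[194,429,0,0.46,-0.5],[194,429,0,0.46,-0.5],[194,429,0,0.46,-0.5],[194,429,40,0.46,-0.5],[194,429,70,0.46,-0.5],[194,429,70,0.46,-0.5],[194,429,70,0.46,-0.5]]]' 
python3 look.py w7 knob knob_pointer
```

```text
time_s: 11.85
eef_pos: [0.4233, -0.3888, 0.1516]
orientation: [0.88, -0.474, -0.001, -0.002]
ft_force: [-0.2, -0.1, 0.1]
width: 0.0695
cam [ 0.4634 -0.4509  0.3184] [-0.1445  0.2236 -0.9639]
knob [310.9, 185.0] 0.6 [ 0.4233 -0.3848  0.    ]
 cut 0.72 ztop 0.03921094153192433 n 817 rect mm ((420.91973876953125, -388.12255859375), (13.839982986450195, 42.629188537597656), 33.39378356933594) median [ 0.422  -0.3897  0.0386]
knob_pointer [312.9, 167.5] 0.57 [ 0.4341 -0.4049  0.03  ]
12.05 [ 0.4256 -0.3876  0.1545] [ 0.5539 -0.8326  0.0005]
```

View pics/w7.png

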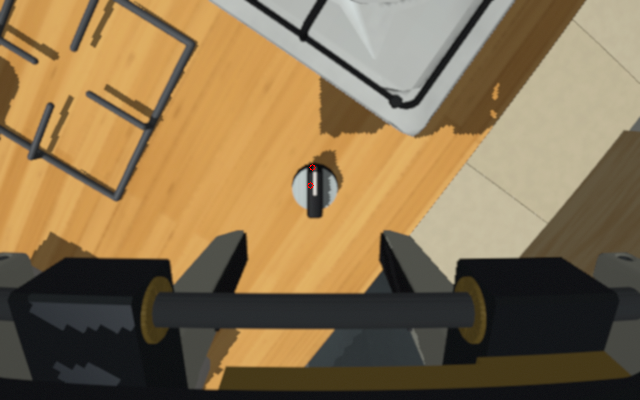

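Knob at (312,190), with the bar along the tool's x and the white pointer end up in the image, which is +x_tool. The arm was still settling, so I'll re-read the state.

```bash
python3 -m inch '[[[0,0,0,0,-0.5],[0,0,0,0,-0.5]]]'; python3 -c "
from h import *
print(totool([.4213,-.388,.018]).round(1))"
```

```text
time_s: 12.25
eef_pos: [0.4266, -0.3869, 0.1556]
orientation: [0.882, -0.472, 0.002, -0.002]
ft_force: [0.2, -0.6, 0.5]
width: 0.07
[ -2.3   5.8 137.6]
```

```bash
python3 -m inch '[[[-2,5.8,40,0,-0.5],[-2,5.8,75,0,-0.5],[-2,5.8,100,0,-0.5],[-2,5.8,110,0,-0.5],[-2,5.8,110,0,-0.5],[-2,5.8,110,0,-0.5]]]' 25;  python3 -c "
from h import *
print(totool([.4213,-.388,.018]).round(1),R.from_quat(bot.read_state()['orientation']).as_matrix()[:,[0,2]].round(3))"
```

```text
time_s: 12.85
eef_pos: [0.4217, -0.3887, 0.0466]
orientation: [0.882, -0.472, 0.003, -0.002]
ft_force: [0.0, -0.4, 0.9]
width: 0.0699
[-0.9  0.1 28.6] [[ 0.555  0.007]
 [-0.832  0.001]
 [ 0.003 -1.   ]]
```

```bash
python3 -m inch '[[[-0.5,0,12,0,-0.5],[-0.5,0,22,0,-0.5],[-0.5,0,28,0,-0.5],[-0.5,0,28,0,-0.5],[-0.5,0,28,0,1],[-0.5,0,28,0,1],[-0.5,0,28,0,1],[-0.5,0,28,0,1],[-0.5,0,28,0,1],[-0.5,0,28,0,1],[-0.5,0,28,0,1],[-0.5,0,28,0,1]]]' 40
```

```text
time_s: 14.05
eef_pos: [0.4217, -0.3883, 0.0186]
orientation: [0.882, -0.472, 0.003, -0.002]
ft_force: [-0.5, 0.1, 1.0]
width: 0.0139
```

```bash
python3 -m inch '[[[0,0,-20,0,1],[0,0,-60,0,1],[0,0,-110,0,1],[0,0,-160,0,1],[-199,-200,-160,-1.02,1],[-199,-200,-160,-1.02,1],[-199,-200,-160,-1.02,1],[-199,-200,-160,-1.02,1],[-199,-200,-160,-1.02,1],[-199,-200,-160,-1.02,1],[-199,-200,-160,-1.02,1],[-199,-200,-160,-1.02,1]]]' 
python3 -m inch '[[[0,0,0,0,1],[0,0,0,0,1],[0,0,0,0,1],[0,0,0,0,1]]]'
python3 look.py w8 knob spindle_tip off_mark
python3 -c "
from h import *
print(totool([.4782,-.1120,.13]).round(1))"
```

```text
time_s: 15.25
eef_pos: [0.4764, -0.1108, 0.1793]
orientation: [1.0, 0.021, 0.004, -0.001]
ft_force: [-0.0, -0.3, -0.3]
width: 0.0136
time_s: 15.65
eef_pos: [0.4762, -0.1113, 0.1793]
orientation: [1.0, 0.02, 0.003, -0.001]
ft_force: [0.5, 0.9, -0.9]
width: 0.0139
cam [ 0.5478 -0.1091  0.3469] [-0.255  -0.0099 -0.9669]
knob [311.7, 238.4] 0.61 [ 0.4082 -0.1132  0.    ]
 cut 0.84 ztop 0.20028433548330302 n 3445 rect mm ((470.2476806640625, -104.19365692138672), (35.00668716430664, 59.65239715576172), 54.4378662109375) median [ 0.4868 -0.1117  0.1985]
spindle_tip [313.7, 202.3] 0.71 [ 0.4793 -0.1123  0.106 ]
off_mark [312.4, 157.6] 0.72 [ 0.5084 -0.1101  0.08  ]
15.9 [ 0.4763 -0.1109  0.1793] [0.9991 0.0416 0.0072]
[ 1.5  1.2 49.3]
```

View pics/w8.png

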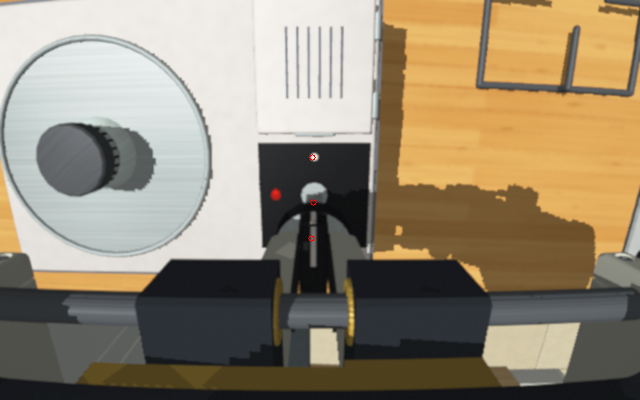

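The held knob's pointer (313,208) lies in line with the spindle (313,195) and the off dot (314,157). I'll measure the knob within the grip using depth.

```bash
python3 - <<'E'
from h import *
c=bot.capture("wrist");s=bot.read_state();e=s["eef_pos"];Rm=R.from_quat(s["orientation"])
P=pts(c,np.ones((400,640),bool));L=Rm.inv().apply(P-e)*1000
B=L[(abs(L[:,1])<6)&(L[:,2]>-24)&(L[:,2]<-15)&(abs(L[:,0])<30)];print("bar top x range",np.percentile(B[:,0],[0,1,50,99,100]).round(1),"z",np.median(B[:,2]).round(1),len(B))
S=L[(L[:,2]>-3)&(L[:,2]<6)&(abs(L[:,0])<32)&(abs(L[:,1])<32)]
print("skirt n",len(S),S.min(0).round(1),S.max(0).round(1))
q=P[(np.hypot(P[:,0]-.4783,P[:,1]+.112)<.012)&(P[:,2]>.1)&(P[:,2]<.111)];print("spin",len(q),q.min(0),q.max(0))
print(e)
E
```

```text
bar top x range [-17.2 -16.    3.4  19.8  20.4] z -20.3 1858
skirt n 643 [-21.2 -18.3  -3. ] [20.2 19.5  6. ]
spin 32 [ 0.47933777 -0.11875166  0.10020674] [ 0.48034623 -0.10682135  0.10656085]
[ 0.47636452 -0.11086197  0.1793368 ]
```

```bash
python3 -m inch '[[[2.8,1.4,20,0,1],[2.8,1.4,40,0,1],[2.8,1.4,50,0,1],[2.8,1.4,52,0,1],[2.8,1.4,54,0,1],[2.8,1.4,55,0,1],[2.8,1.4,56,0,1],[2.8,1.4,57,0,1],[2.8,1.4,58,0,1],[2.8,1.4,58,0,1]]]'
```

```text
time_s: 16.95
eef_pos: [0.4797, -0.112, 0.1214]
orientation: [1.0, 0.021, 0.004, -0.001]
ft_force: [1.4, 0.4, -0.4]
width: 0.0138
```

```bash
python3 -m inch '[[[-0.3,0,1.5,0,1],[-0.3,0,3,0,1],[-0.3,0,4.5,0,1],[-0.3,0,6,0,1],[-0.3,0,6,0,1]]]'; python3 - <<'E'
from h import *
c=bot.capture("wrist");cv2.imwrite("pics/w9.png",c["img"])
P=pts(c,np.ones((400,640),bool));s=bot.read_state();L=R.from_quat(s["orientation"]).inv().apply(P-s["eef_pos"])*1000
B=L[(abs(L[:,1])<6)&(L[:,2]>-26)&(L[:,2]<-13)&(abs(L[:,0])<30)];print("bar",np.percentile(B[:,0],[1,99]).round(1),"z",np.median(B[:,2]).round(1))
E
```

```text
time_s: 17.45
eef_pos: [0.4797, -0.1121, 0.1152]
orientation: [1.0, 0.021, 0.004, -0.001]
ft_force: [0.8, 0.8, -1.4]
width: 0.0135
bar [-15.8  20. ] z -20.3
```

View pics/w9.png

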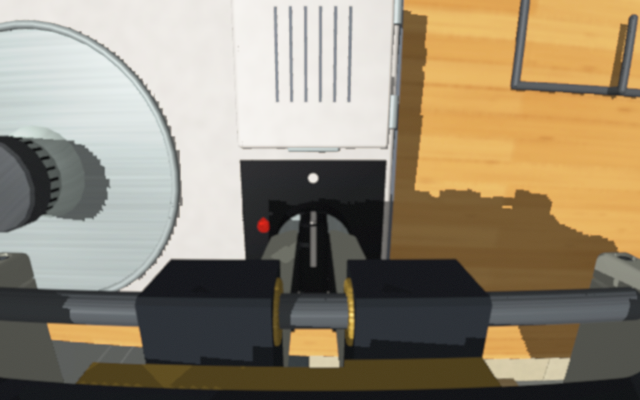

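The bar tip and off dot both sit at column 313. The knob is 9 mm down the spindle with no force and no slip in the grip. Continuing home, then pressing slowly.

```bash
python3 -m inch '[[[0,0,2,0,1],[0,0,4,0,1],[0,0,6,0,1],[0,0,7.5,0,1],[0,0,8.5,0,1],[0,0,9,0,1],[0,0,9,0,1]]]'; python3 -m inch '[[[0,0,1,0,1],[0,0,2,0,1],[0,0,3,0,1],[0,0,3,0,1],[0,0,3,0,1]]]'
```

```text
time_s: 18.2
eef_pos: [0.4801, -0.1121, 0.1064]
orientation: [1.0, 0.021, 0.004, -0.001]
ft_force: [1.6, 0.7, 2.9]
width: 0.0137
time_s: 18.7
eef_pos: [0.4802, -0.1121, 0.1035]
orientation: [1.0, 0.021, 0.004, -0.001]
ft_force: [1.0, 0.7, 5.6]
width: 0.0135
```

```bash
python3 -m inch '[[[0,0,1,0,1],[0,0,2,0,1],[0,0,2.7,0,1],[0,0,2.7,0,1],[0,0,2.7,0,1]]]'; python3 -m inch '[[[0,0,0.5,0,1],[0,0,0.8,0,1],[0,0,0.8,0,1],[0,0,0.8,0,1]]]'
```

```text
time_s: 19.2
eef_pos: [0.4802, -0.1121, 0.101]
orientation: [1.0, 0.021, 0.004, -0.001]
ft_force: [-0.4, -0.1, 7.3]
width: 0.0136
time_s: 19.6
eef_pos: [0.4802, -0.1121, 0.1005]
orientation: [1.0, 0.021, 0.005, -0.001]
ft_force: [-0.2, 0.4, 8.5]
width: 0.0135
```

```bash
python3 -m inch '[[[0,0,0.7,0,1],[0,0,1.2,0,1],[0,0,1.2,0,1],[0,0,1.2,0,1]]]'; python3 -m inch '[[[0,0,0.6,0,1],[0,0,1,0,1],[0,0,1,0,1],[0,0,1,0,1],[0,0,1,0,1]]]'
```

```text
time_s: 20.0
eef_pos: [0.4803, -0.1121, 0.1001]
orientation: [1.0, 0.021, 0.005, -0.001]
ft_force: [-1.0, 0.6, 18.9]
width: 0.0134
time_s: 20.5
eef_pos: [0.4803, -0.1122, 0.1001]
orientation: [1.0, 0.021, 0.005, -0.001]
ft_force: [-2.2, 1.1, 20.8]
width: 0.0137
```

At z = 0.1001 the force jumped to about 20 N with no further travel, so the spindle is on its stop. Last checks before handing in.

```bash
python3 - <<'E'
from h import *
from fit import fit
c=bot.capture("wrist");cv2.imwrite("pics/w10.png",c["img"])
P=pts(c,np.ones((400,640),bool));s=bot.read_state();L=R.from_quat(s["orientation"]).inv().apply(P-s["eef_pos"])*1000
m=(abs(L[:,1])<6)&(L[:,2]>-26)&(L[:,2]<-13)&(abs(L[:,0])<30);print("bar",np.percentile(L[m,0],[1,99]).round(1),"z",np.median(L[m,2]).round(1),"world top",np.median(P[m,2]))
t=bot.capture("top");Q=pts(t,t["img"].max(2)<110);T=Q[(np.hypot(Q[:,0]-.507,Q[:,1]-.0585)<.032)&(Q[:,2]>.108)&(Q[:,2]<.14)];print("cap",len(T),np.median(T,0) if len(T) else 0)
for k in bot.mark_of("off_mark",c)[:1]: print("off",k["xy"],at_z(c,k["xy"],.08))
print(s["time_s"],s["ft_force"],s["width"])
E
```

```text
bar [-15.9  19.9] z -20.4 world top 0.12053260765128324
cap 273 [0.50471921 0.05790975 0.12075575]
off [308.4, 182.0] [ 0.51028362 -0.10886304  0.08      ]
20.55 [-1.18576167  1.28119731 20.55517368] 0.013962647762798819
```

View pics/w10.png

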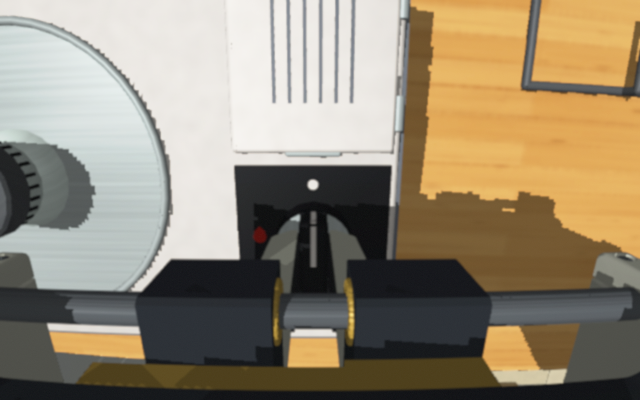

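The pointer and off dot (313,184) are in line, the grip hasn't slipped, and the cap is in place. Handing in.

```bash
python3 -c "
from bench import bot
print(bot.hand_in())"
```

```text
the job is handed in; nothing more can be done
None
```

I seated the burner cap and let go of it. Then I fitted the knob with its pointer at the off mark and pressed it in to the stop. I handed in at about 20.6 s with the fingers still holding it; no verdict came back.

- **Cap:** After release its top was at z ≈ 0.122 m, as expected when seated. Its centre was at (0.507, 0.0586), within about 1 mm of the fitted burner rim. The depth slope across it was at most 0.02 rad. The final check from the top camera showed it still there, about 2 mm off in x and 1 mm low, which is within that camera's coarse accuracy.
- **Knob:** It went on with almost no force. In the last wrist picture the pointer and off dot line up at column 313. The knob had not slipped in the 40 N grip.
- **Spindle:** The push rose from about 3 N to 8.5 N along the spring. It then jumped to about 20 N with no further travel at tool z = 0.100 m, about 6 mm below home, so the spindle is on its stop.
- **Disagreement:** In that last picture the off-mark network put the dot at (308,182), about 5 pixels off. I trusted the picture.
- **Not checked:** I did not measure the pan support, tumbler, mug or teaspoon at the end, but no move came near them and no unexpected forces showed.

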